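# Spot a bracket blank through its pattern with an automatic centre punch

### The job

Take the automatic centre punch from the tool block, feel its point through the open hole of the yellow pattern bar onto the aluminium blank, and press it upright, straight down until its spring snaps, so the blank is marked for drilling. Never lean the point hard on the pattern bar, let the spring snap nowhere else, and stop pressing once it has snapped instead of driving on against the stop. Then stand the punch fully home in its own hole in the block and leave the other tools and the spare strip where they are.

Things in the scene. Friction and masses are not known exactly. Their poses are not given: they have to be found in the camera images.
- punch: Automatic centre punch, point down in the tool block: round brass barrel 16 mm thick, 112 mm long, dark knurled sleeve (17 mm, 51 to 87 mm up) and end cap, about 0.14 kg. Origin: centre of the barrel's lower end (14 mm wide, tapering out over 6 mm); z up the barrel. Below it a 5 mm steel rod with a 3 mm tapered tip stands out 20 to 31 mm: it was reground, its exact length must be felt or seen.
- punch_nose (a joint): How far the point is pushed up into the barrel, m: 0 fully out, 0.0084 at the solid stop. The load is about 3 N at first movement and climbs to 9 to 12 N at 6 to 7 mm; there the spring snaps and within about 1 mm the load drops to about 5 N, staying so up to the stop. It comes out by itself when let off, under the same load.
- pattern_hole (a point): Centre of the open 7 mm hole of the yellow pattern bar, at the bar's top face, 31 mm above the table. x runs along the bar, away from its brass bolt and the clamp; z up. The hole goes straight through the 6 mm thick bar onto the aluminium blank beneath.
- pattern: Yellow-painted steel bar, 120 x 30 x 6 mm, bolted and clamped on the blank as the pattern to mark through; it cannot move. Origin: centre of its underside, 25 mm above the table; x along it: open hole at x = +42 mm, bolt head (6 mm high) at -42 mm, rubber foot of the toggle clamp at -12 mm. The clamp's arm and red handle run from there to y = +170 mm, at most 63 mm above the table.
- blank: Aluminium bracket blank, 138 x 32 x 5 mm, fixed under the pattern bar on a plywood backing board (240 x 170 x 20 mm, fixed). Origin: centre of its underside, 20 mm above the table; its top face is 25 mm above the table.
- block_hole (a point): Mouth of the punch's own hole in the wooden tool block (60 x 150 x 65 mm, fixed), centre, at its top face 65 mm above the table. The hole is 19 mm wide and 33 mm deep; there the barrel's lower end stands on a ledge, with room below for the point. y along the row of three holes, 50 mm apart: scriber at y = -50 mm, needle file at y = -100 mm.
- scriber: Scriber with a red handle, 17 mm thick, standing in the middle hole of the tool block, its top 52 mm above the block. Origin: lower end of its handle. Bystander.
- needle_file: Needle file with a pale wooden handle, 17 mm thick, standing in the end hole of the tool block, its top 62 mm above the block. Origin: lower end of its handle. Bystander.
- shears: Black bonsai shears lying flat, 185 x 80 mm, 12 mm high. Origin: at their pivot. Bystander.
- spare_blank: Spare aluminium strip lying flat, 138 x 32 x 5 mm. Origin: centre of its underside. Bystander.
Things that resemble listed ones, but are neither listed nor needed, are in the scene too. What is shaped like the punch but orange or turquoise is not meant.

How it is judged:
By the outcome, as a careful person would: the job done as asked, in the order asked, and still so for the second after the job is handed in, with the robot touching nothing.
It also fails if it takes over 72 s, if anything falls off the work surface, if the arm or the gripper's body presses on something with over 40 N, if the wrist force passes 120 N, or if a joint passes its speed limit or range.

### The arm

A 6-joint arm with a two-finger parallel gripper is mounted at the origin on the work surface. World frame = base frame: x ahead of the robot, y to its left, z up, the work surface at z = 0. Lengths are in m, angles in rad, forces in N, time in s.
With the tool pointing down it reaches from about 0.25 to 0.725 m from the base axis. Payload 9.7 kg.
Tool frame: the origin (TCP) lies at the very end of the fingers, on their centre line; the grasp point (between the pads) lies 19 mm behind it; z points along the fingers, y is the line along which they close (so a half turn about z gives the same grasp; the last joint's range is limited). The gripper opens to 85 mm and grips with 20 to 120 N. Pads are 22 mm wide; open, the fingers measure 114 mm over their backs; the gripper's body (76 mm by 85 mm) begins 54 mm behind the grasp point. The pads swing forward as they close: fully open they stand 13 mm farther back than shut.
Start: joints at [0, 0.087, 0.176, 1.66, 0, 1.571], TCP at [0.55, -0, 0.231] pointing down, gripper open.
Joint ranges: [-3.13, 3.13], [-0.85, 1.81], [-1.15, 1.24], [-2.2, 2.28], [-1.44, 1.52], [-3.14, 3.14]. Speed limits (rad/s): [2.22, 2.22, 2.57, 3.14, 3.14, 3.14].

### API

Orientations are given as a unit quaternion [w, x, y, z].
In Python, from workcell import state, camera, finish_job gives the robot as it stands.
- The arm moves only by the tool move_arm, never from a script. Its argument "increments" is a list of rows, each a list of 2 entries, a list of its own where there are three numbers: the shift along the tool's x, y, z in m, then the turn about the tool's z in rad. A call has 1 to 12 rows; each row shifts and turns the commanded pose from where the row before left it, along the tool's axes as they then stand; what a row does not reach is not made up. A row lasts 1/10 s, in which the tool goes at most 50 mm and 8.59 degrees, less where a joint would pass 70% of its speed; a pose out of reach is approached as far as the arm can. A call with a gripper value outside its range is refused whole. "grip" is the closure, from 0 (fully open) to 1 (shut), set as the call begins (left out, the last holds). The fingers move at their own pace and stop on an object; "grip_force" is the grip in N (left out, the last holds). Time passes only in rows, so rows that do not move let the fingers close. It gives the time, the measured TCP pose, the force, the opening and the grip force at its end, in the units of the state.
- state(): the state, without advancing time (a new reading comes with each control period).
- camera(name): name is "scene" or "side" or "wrist"; returns a dict with "image" (420x560x3 uint8, red, green, blue), "fovy" (degrees; the focal length in pixels is half the picture's height over the tangent of half this angle, whatever the lens; pixels are square), "cx", "cy" (the principal point, pixels), "world_from_camera" (4x4, takes a point from camera to world coordinates). Camera axes: x right, y down, z forward; pixel columns grow to the right and rows downward; lengths in m; the calibration is good to about 2 mm. A picture is of the moment at which its call begins. There is no depth.
- finish_job(): hands the job in; it is judged then, once.
The state is a dict: "t": time; "joint_positions": joint angles; "qvel": joint speeds; "joint_efforts": joint torques, N m; "eef_pos": TCP position; "ee_rot": TCP orientation; "contact_force": force on the tool from outside, world axes, zero at the start; "ft_torque": the same for the moment, N m; "opening": opening from 0.0 (shut) to 1.0 (fully open); "grip_force": force on a finger pad.
Only numpy, scipy, OpenCV 4.12 (cv2) and the standard library are available. Lean on these libraries where they do the work, as an engineer would, in place of code of your own. Each camera call takes 0.05 s, during which the arm holds its last target. There are 200 camera calls.

## Working session

There is one attempt and no reset: what is moved stays moved. The work goes in short steps, Python scripts to look and compute and a tool call to move; the robot and the scene stay as the last step left them, time stands still between calls to the robot, and variables do not carry over. Pictures are saved under pics/ and viewed, at most 12 in all, crops included, and the job is handed in when it is done.

Besides the shell and the picture viewer there is one more tool, called after "Emit:" as a command line: name --argument value ..., lists and objects as JSON in quotes. move_arm: Moves the arm, as the interface text tells. Its arguments: {"type":"object","properties":{"increments":{"type":"array","items":{"type":"array"}},"grip":{"type":"number"},"grip_force":{"type":"number"}},"required":["increments"]}

```bash
mkdir -p pics; cat > h.py <<'E'
import numpy as np, cv2
from workcell import state, camera
def grab(n,tag):
    c=camera(n); cv2.imwrite(f'pics/{tag}.png',c['image'][:,:,::-1]); np.save(f'pics/{tag}.npy',c,allow_pickle=True); return c
def load(tag): return np.load(f'pics/{tag}.npy',allow_pickle=True).item()
def ray(c,u,v):
    f=210/np.tan(np.radians(c['fovy'])/2); T=np.array(c['world_from_camera'])
    d=T[:3,:3]@np.array([(u-c['cx'])/f,(v-c['cy'])/f,1]); return T[:3,3],d
def plane(c,u,v,z):
    o,d=ray(c,u,v); return o+d*(z-o[2])/d[2]
def proj(c,p):
    f=210/np.tan(np.radians(c['fovy'])/2); T=np.array(c['world_from_camera']); q=T[:3,:3].T@(np.array(p)-T[:3,3])
    return np.array([c['cx']+f*q[0]/q[2],c['cy']+f*q[1]/q[2]])
def tri(c1,p1,c2,p2):
    A=[];b=[]
    for c,p in((c1,p1),(c2,p2)):
        o,d=ray(c,*p);d/=np.linalg.norm(d);M=np.eye(3)-np.outer(d,d);A.append(M);b.append(M@o)
    return np.linalg.solve(sum(A),sum(b))
E
python3 - <<'E'
from h import *
for n in('scene','side','wrist'):
    c=grab(n,n+'0'); print(n,c['fovy'],np.round(c['world_from_camera'],3).tolist())
a=[cv2.imread(f'pics/{n}0.png') for n in('scene','side')]
s=state();print(s)
E
```

```text
scene 53.57965374846414 [[-0.772, 0.473, -0.424, 0.888], [0.635, 0.593, -0.495, 0.514], [0.017, -0.651, -0.759, 0.873], [0.0, 0.0, 0.0, 1.0]]
side 54.08542135719984 [[-0.98, -0.144, 0.14, 0.312], [-0.2, 0.668, -0.717, 0.774], [0.009, -0.73, -0.683, 0.816], [0.0, 0.0, 0.0, 1.0]]
wrist 64.76326491252783 [[1.0, -0.001, -0.002, 0.55], [-0.002, -0.964, -0.265, 0.066], [-0.002, 0.265, -0.964, 0.374], [0.0, 0.0, 0.0, 1.0]]
{'t': 0.15, 'joint_positions': array([6.90339573e-06, 8.73182415e-02, 1.75363192e-01, 1.65981500e+00,
       2.23143731e-05, 1.57079367e+00]), 'qvel': array([ 2.69062802e-04, -1.21306857e-03,  8.31802421e-04, -1.16119636e-03,
       -8.34074662e-06, -7.17079759e-06]), 'joint_efforts': array([-3.04631758e-03, -5.20762289e+01,  4.65044117e+01,  1.38444663e-02,
       -2.16874664e-04, -1.82086734e-05]), 'eef_pos': array([5.49833913e-01, 1.01553174e-05, 2.30778596e-01]), 'ee_rot': array([-3.52150796e-04,  7.07103321e-01,  7.07110074e-01, -3.36373615e-04]), 'contact_force': array([-0.31521153,  0.16485508,  0.29869678]), 'ft_torque': array([ 0.01229495, -0.03103293, -0.00362419]), 'grip_force': 0.0, 'opening': 0.998207118143305}
```

View pics/scene0.png

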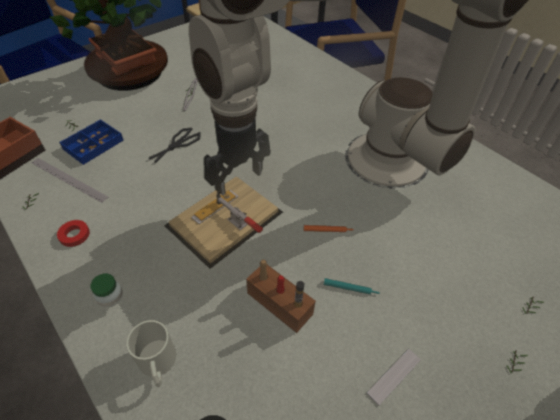

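View pics/side0.png

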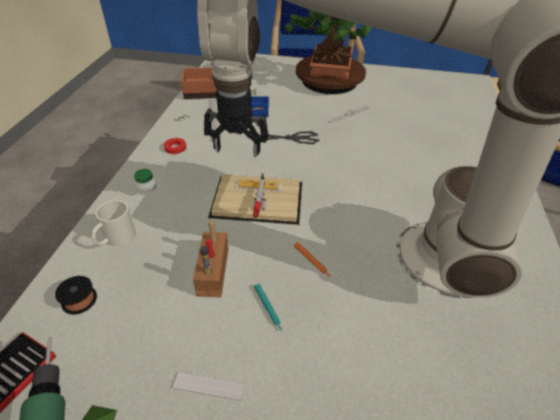

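The scene view shows the block near (280,297), with the dark-capped punch at (300,290), the scriber at (281,284) and the file at (263,268). The board is near (224,218). In the side view the punch top is near (205,252), the scriber at (210,245), the file at (212,230), and the board at (257,198).

```bash
python3 - <<'E'
from h import *
a=load('scene0');b=load('side0')
print('punch top',tri(a,(300,284),b,(204,250)))
print('file top',tri(a,(263,263),b,(212,225)))
print('scr top',tri(a,(281,278),b,(209,239)))
print('board',plane(a,224,218,.02),plane(b,257,198,.02))
for n,c in(('scene',a),('side',b)):
    h=cv2.cvtColor(c['image'],cv2.COLOR_RGB2HSV)
    m=cv2.inRange(h,(18,150,120),(32,255,255)); _,_,st,ce=cv2.connectedComponentsWithStats(m)
    print(n,[(s.tolist(),k.round(1).tolist(),plane(c,*k,.031).round(3).tolist()) for s,k in zip(st,ce) if 15<s[4]<2000])
s=cv2.resize(a['image'][160:340,160:330],None,fx=3,fy=3,interpolation=2)[:540]
t=cv2.resize(b['image'][170:310,180:310],None,fx=3.8,fy=3.8,interpolation=2)
cv2.imwrite('pics/c1.png',s[:,:,::-1]);cv2.imwrite('pics/c2.png',t[:,:,::-1])
E
```

```text
punch top [0.56823745 0.22323895 0.14057121]
file top [0.58460843 0.12368316 0.11487765]
scr top [0.57728919 0.17450499 0.11726588]
board [ 0.5388497  -0.10186604  0.02      ] [ 0.52750641 -0.0953195   0.02      ]
scene [([196, 208, 17, 11, 106], [203.8, 212.5], [0.574, -0.143, 0.031])]
side [([239, 181, 20, 6, 107], [248.9, 183.5], [0.563, -0.142, 0.031]), ([265, 182, 13, 7, 51], [269.8, 185.1], [0.5, -0.148, 0.031])]
```

View pics/c1.png

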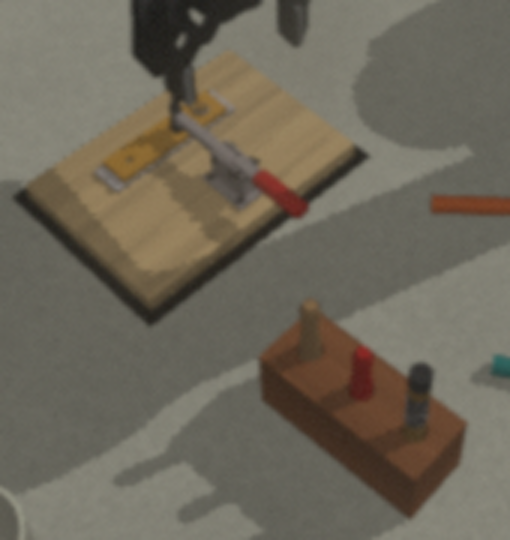

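The crop shows the open hole at crop (129,157), which is scene pixel (203,212), at the +x end of the bar. I'll look at the hole from above first, then at the punch.

Emit:
move_arm --increments '[[[-0.03,0.005,0.01],0],[[-0.035,0.005,0.02],0],[[-0.035,0.005,0.025],0],[[-0.03,0.005,0.025],0],[[-0.013,0.004,0.02],0],[[0,0,0],0],[[0,0,0],0],[[0,0,0],0]]'

```text
t: 0.95
eef_pos: [0.5744, -0.1424, 0.1326]
ee_rot: [0.001, 0.707, 0.707, 0.0]
contact_force: [-0.5, 0.3, 0.4]
opening: 1.001
grip_force: 0.0
```

```bash
python3 - <<'E'
from h import *
c=grab('wrist','w1');print(state()['eef_pos'],proj(c,(.574,-.143,.031)))
E
```

```text
[ 0.57450001 -0.14226845  0.13274754] [279.37563488 213.12205529]
```

View pics/w1.png

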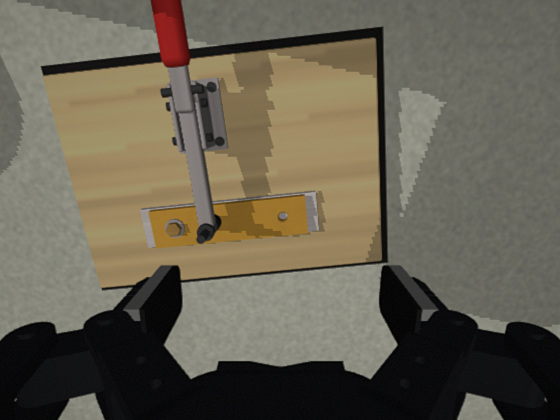

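The wrist view shows the hole at about (283,216) and the bolt at (175,228). The clamp lies to the +y side. Now I'll refine the hole position and look at the punch.

```bash
python3 - <<'E'
from h import *
c=load('w1')
g=cv2.cvtColor(c['image'],cv2.COLOR_RGB2HSV)[205:228,270:297]
m=((g[:,:,1]<150)).astype(np.uint8); n,_,st,ce=cv2.connectedComponentsWithStats(m); print(st.tolist(),(ce+[270,205]).round(1).tolist())
for p in ce[1:]: print(plane(c,*(p+[270,205]),.031).round(4))
h=plane(c,283,216,.031);b=plane(c,175,228,.037);print(h,b,np.linalg.norm((h-b)[:2]))
E
```

```text
[[0, 0, 27, 23, 559], [8, 7, 10, 8, 62]] [[283.0, 216.1], [282.6, 215.5]]
[ 0.5765 -0.1449  0.031 ]
[ 0.57677718 -0.1452912   0.031     ] [ 0.49510234 -0.15293506  0.037     ] 0.08203174826978112
```

Emit:
move_arm --increments '[[[0,0,-0.03],0],[[0.03,0,-0.03],0],[[0.04,0,-0.03],0],[[0.045,0,-0.01],0],[[0.045,0,0],0],[[0.045,0,0],0],[[0.045,0,0],0],[[0.045,0,0],0],[[0.03,0,0],0],[[0.02,0,0],0],[[0,0,0],0],[[0,0,0],0]]'

```text
t: 2.2
eef_pos: [0.5737, 0.2026, 0.2321]
ee_rot: [0.0, 0.706, 0.708, 0.0]
contact_force: [0.3, -0.3, -0.6]
opening: 1.005
grip_force: 0.0
```

```bash
python3 - <<'E'
from h import *
c=grab('wrist','w2');print(state()['eef_pos'],proj(c,(.568,.223,.144)),proj(c,(.568,.223,.065)))
E
```

```text
[0.57387103 0.20192871 0.23204611] [271.83202093 189.58239319] [273.86795487 173.34463328]
```

View pics/w2.png

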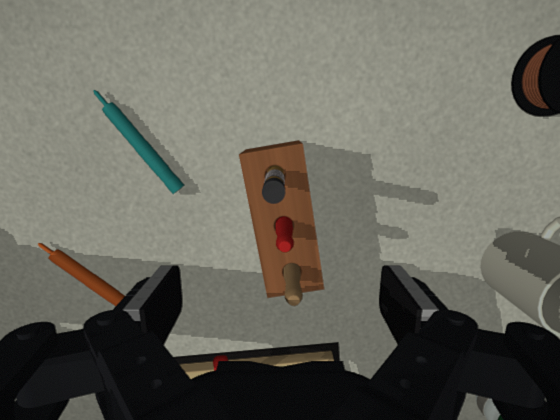

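The wrist view shows the punch cap at about (273,191), the scriber at (284,245) and the file at (293,298). The row is yawed by about 10°.

```bash
python3 - <<'E'
from h import *
c=load('w2')
p=plane(c,273,192,.144);f=plane(c,293,299,.127);s=plane(c,284.5,246,.117);print(p,s,f,np.linalg.norm(p-f),np.degrees(np.arctan2(*(p-f)[:2])))
# block top face corners
q=[plane(c,u,v,.065) for u,v in((241,154),(303,142),(324,289),(268,297))];print(np.round(q,4))
# image axes of block: centre line
k=np.mean(q,0);y=(q[0]+q[1]-q[2]-q[3]);y/=np.linalg.norm(y);print(k,y,k+.05*y)
g=cv2.cvtColor(c['image'],cv2.COLOR_RGB2GRAY)[150:210,255:295]
x=cv2.resize(c['image'][140:210,235:315],None,fx=7,fy=7,interpolation=2);cv2.imwrite('pics/c3.png',x[:,:,::-1])
E
```

```text
[0.56881858 0.22125385 0.144     ] [0.577515   0.17009779 0.117     ] [0.58464669 0.12671546 0.127     ] 0.09735006950804109 -9.504599882595882
[[0.5377 0.2409 0.065 ]
 [0.5948 0.2518 0.065 ]
 [0.6193 0.1029 0.065 ]
 [0.5612 0.0937 0.065 ]]
[0.57826931 0.17232132 0.065     ] [-0.16004178  0.98711024  0.        ] [0.57026723 0.22167683 0.065     ]
```

View pics/c3.png

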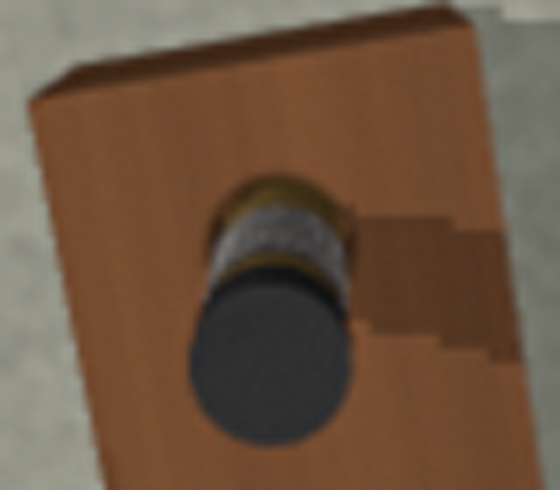

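Emit:
move_arm --increments '[[[0.02,-0.0046,0],0],[[0,0,0],-0.08],[[0,0,0.02],-0.082],[[0,0,0.03],0],[[0,0,0.03],0],[[0,0,0.03],0],[[0,0,0.02],0],[[0,0,0.012],0],[[0,0,0.005],0],[[0,0,0],0],[[0,0,0],0],[[0,0,0],0]]'

```text
t: 3.45
eef_pos: [0.57, 0.2222, 0.0856]
ee_rot: [0.0, 0.648, 0.762, 0.001]
contact_force: [-0.7, -0.3, 0.4]
opening: 0.996
grip_force: 0.0
```

```bash
python3 - <<'E'
from h import *
c=grab('wrist','w3');s=state();print(s['eef_pos'],s['ee_rot'],s['contact_force'],proj(c,(.5693,.222,.144)))
x=c['image'];cv2.imwrite('pics/w3.png',x[:,:,::-1])
g=cv2.cvtColor(x,cv2.COLOR_RGB2GRAY)
E
```

```text
[0.56987142 0.22222054 0.08537286] [3.67538749e-04 6.47544921e-01 7.62026883e-01 6.85185313e-04] [0.86433732 0.14432736 0.85776896] [278.03643455 351.20317198]
```

View pics/w3.png

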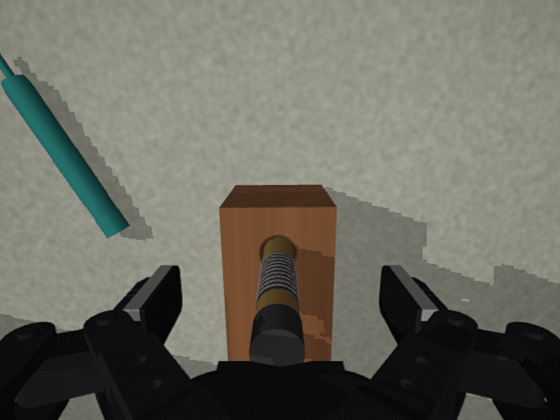

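The punch is centred between the fingers, with its cap at about (277,349), so I'll grip it.

Emit:
move_arm --increments '[[[0,0,0],0],[[0,0,0],0],[[0,0,0],0],[[0,0,0],0],[[0,0,0],0],[[0,0,0],0],[[0,0,0],0],[[0,0,0],0],[[0,0,0],0],[[0,0,0],0]]' --grip 1 --grip_force 70

```text
t: 4.5
eef_pos: [0.5693, 0.222, 0.0844]
ee_rot: [-0.0, 0.648, 0.762, -0.0]
contact_force: [-3.4, -1.0, 3.9]
opening: 0.159
grip_force: 68.2
```

Emit:
move_arm --increments '[[[0,0,-0.005],0],[[0,0,-0.01],0],[[0,0,-0.015],0],[[0,0,-0.02],0],[[0,0,-0.02],0],[[0,0,-0.02],0],[[0,0,-0.015],0],[[0,0,-0.01],0],[[0,0,-0.005],0],[[0,0,0],0],[[0,0,0],0],[[0,0,0],0]]'

```text
t: 5.7
eef_pos: [0.5691, 0.2219, 0.2034]
ee_rot: [-0.0, 0.648, 0.762, -0.001]
contact_force: [-0.3, 0.5, -1.7]
opening: 0.165
grip_force: 68.2
```

```bash
python3 - <<'E'
from h import *
s=state();print(s['eef_pos'],s['ee_rot'],s['contact_force'],s['ft_torque'])
im=[]
for n in('scene','side','wrist'):
    c=grab(n,n+'4'); p=np.array(s['eef_pos']); u=proj(c,p-[0,0,.05]); print(n,u,proj(c,p-[0,0,.08]))
    if n=='wrist':
        im.append(cv2.resize(c['image'],(400,300)))
    else:
        u=u.astype(int); im.append(cv2.resize(c['image'][u[1]-50:u[1]+40,u[0]-40:u[0]+40],(400,450),interpolation=2))
o=np.zeros((450,800,3),np.uint8);o[:,:400]=im[0];o[:,400:]=im[1];cv2.imwrite('pics/c4.png',o[:,:,::-1])
E
```

```text
[0.5691226  0.22189403 0.2033788 ] [-3.22944252e-04  6.47581774e-01  7.61995644e-01 -6.16664214e-04] [-0.32982626  0.46060254 -1.71443164] [0.02274515 0.00226767 0.01845003]
scene [299.78416722 281.34385166] [298.88545456 288.96874303]
side [203.65128053 244.857782  ] [205.07875146 253.98762373]
wrist [280.31031903 233.97748855] [280.38210151 220.20426301]
```

View pics/c4.png

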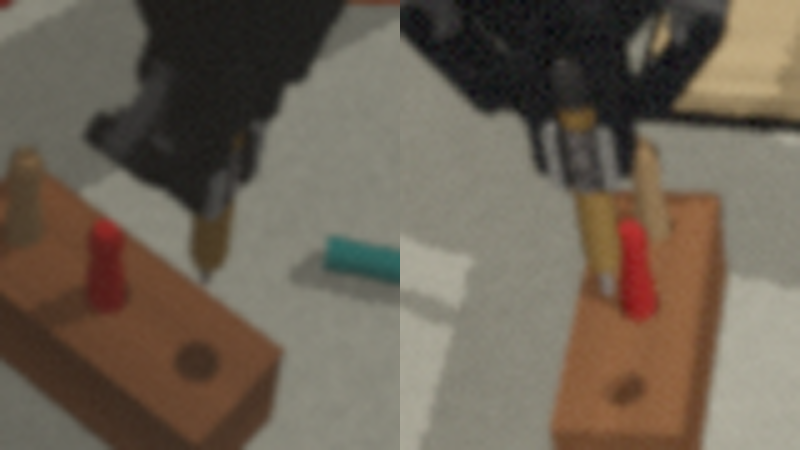

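The punch is gripped and looks upright, with the tip at scene (300,287) and side (205,252). I'll raise it clear of the other tools and carry it to the bar.

Emit:
move_arm --increments '[[[0,0,-0.02],0],[[0,0,-0.02],0],[[-0.03,-0.005,0],0],[[-0.04,-0.006,0],0],[[-0.045,-0.006,0],0],[[-0.045,-0.006,0],0],[[-0.045,-0.006,0],0],[[-0.045,-0.006,0],0],[[-0.045,-0.006,0],0],[[-0.04,-0.006,0],0],[[-0.028,-0.004,0],0],[[0,0,0],0]]'

```text
t: 7.05
eef_pos: [0.5772, -0.1478, 0.2436]
ee_rot: [-0.0, 0.649, 0.761, -0.0]
contact_force: [-0.9, 0.4, -2.0]
opening: 0.161
grip_force: 68.7
```

Emit:
move_arm --increments '[[[0,0,0.02],0],[[0,0,0.03],0],[[0,0,0.03],0],[[0,0,0.02],0],[[0,0,0.01],0],[[0,0,0],0],[[0,0,0],0],[[0,0,0],0]]'

```text
t: 7.85
eef_pos: [0.5783, -0.1445, 0.1358]
ee_rot: [0.001, 0.648, 0.762, 0.0]
contact_force: [0.6, -0.9, -1.5]
opening: 0.159
grip_force: 68.7
```

```bash
python3 - <<'E'
from h import *
from scipy.spatial.transform import Rotation as R
s=state();p=s['eef_pos'];q=s['ee_rot'];r=R.from_quat([q[1],q[2],q[3],q[0]]).as_matrix()
print(p,r.round(4).tolist(),s['contact_force'])
d=np.array([.5765,-.145,p[2]])-p;print('tool shift',r.T@d)
c=grab('wrist','w5');grab('side','side5');grab('scene','scene5')
for z in(.052,.08,.04,.05): print(z,proj(c,[p[0],p[1],p[2]-.0524] if z==.08 else [p[0],p[1],z]))
print(proj(c,(.5765,-.145,.031)))
cv2.imwrite('pics/w5c.png',cv2.resize(c['image'][140:330,180:380],(800,600) if 0 else (632,600),interpolation=2)[:,:,::-1])
E
```

```text
[ 0.57828756 -0.14449042  0.13582899] [[-0.1614, 0.9869, 0.0021], [0.9869, 0.1614, -0.0005], [-0.0008, 0.002, -1.0]] [ 0.57633893 -0.91986327 -1.51244648]
tool shift [-2.14372394e-04 -1.84637153e-03 -3.51203775e-06]
0.052 [280.09948219 218.69788238]
0.08 [280.13938285 232.78613584]
0.04 [280.08682233 214.22790074]
0.05 [280.09728678 217.92271958]
[277.69444106 211.41209063]
```

View pics/w5c.png

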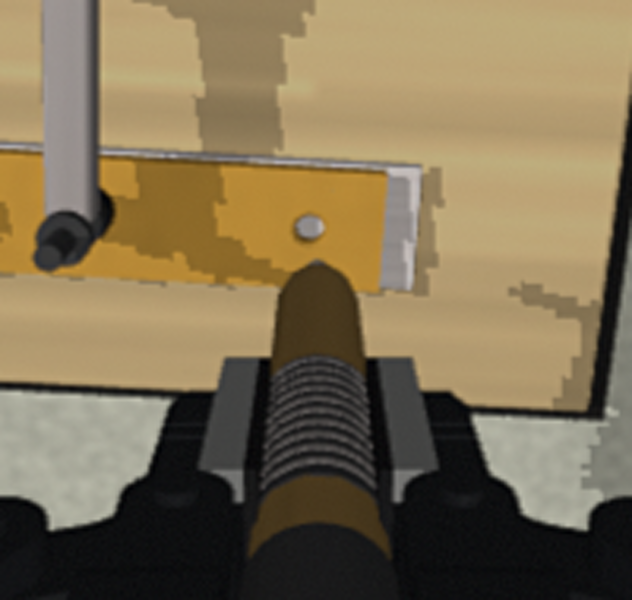

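The crop shows the hole at crop (310,228), which is full (278.1,212.2). The barrel end is at about (281,223), and the rod is hidden behind it. Next I'll check the barrel's tilt and the hole against the bar edges.

```bash
python3 - <<'E'
from h import *
from scipy.spatial.transform import Rotation as R
s=state();p=s['eef_pos'];q=s['ee_rot'];r=R.from_quat([q[1],q[2],q[3],q[0]]).as_matrix();tx,ty=r[:,0],r[:,1]
c=load('w5');im=c['image'];hs=cv2.cvtColor(im,cv2.COLOR_RGB2HSV)
zb=p[2]-.0524; b=np.array([p[0],p[1],zb])
print('barrel end front pred',proj(c,b+.007*tx),'6mm up, sides',proj(c,b+[0,0,.006]-.008*ty),proj(c,b+[0,0,.006]+.008*ty),proj(c,b+[0,0,.03]-.008*ty),proj(c,b+[0,0,.03]+.008*ty))
m=((hs[:,:,2]<125)&(hs[:,:,1]>100)).astype(np.uint8)
for v in range(220,254,3):
    x=np.where(m[v,255:310])[0]+255; print(v,(x.min(),x.max(),(x.min()+x.max())/2) if len(x) else None,end=' ')
print()
# hole from both wrist views & bar lower edge
for t,x0,y0 in(('w1',283,216),('w5',278,212)):
    c=load(t);hs=cv2.cvtColor(c['image'],cv2.COLOR_RGB2HSV)
    print(t,c['image'][y0-7:y0+8,x0].tolist())
    for du in(-14,14):
        col=c['image'][y0-30:y0+30,x0+du].astype(int); ye=col[:,0]-col[:,2]; hsv=hs[y0-30:y0+30,x0+du,1]
        ys=np.where(hsv>170)[0]+y0-30; print(du,ys.min(),ys.max(),plane(c,x0+du,ys.min()-.5,.031).round(4),plane(c,x0+du,ys.max()+.5,.031).round(4))
    print(plane(c,x0,y0,.031))
E
```

```text
barrel end front pred [279.718947   221.76528344] 6mm up, sides [266.53325788 235.70294603] [292.94345415 235.66663987] [264.80012647 250.3975755 ] [294.65320896 250.35735722]
220 None 223 (np.int64(282), np.int64(282), np.float64(282.0)) 226 (np.int64(272), np.int64(287), np.float64(279.5)) 229 (np.int64(270), np.int64(290), np.float64(280.0)) 232 (np.int64(269), np.int64(291), np.float64(280.0)) 235 (np.int64(268), np.int64(293), np.float64(280.5)) 238 (np.int64(267), np.int64(293), np.float64(280.0)) 241 (np.int64(267), np.int64(293), np.float64(280.0)) 244 (np.int64(267), np.int64(294), np.float64(280.5)) 247 (np.int64(266), np.int64(294), np.float64(280.0)) 250 (np.int64(266), np.int64(294), np.float64(280.0)) 253 (np.int64(265), np.int64(295), np.float64(280.0)) 
w1 [[155, 116, 45], [154, 115, 43], [141, 105, 42], [116, 97, 69], [120, 117, 118], [121, 118, 117], [121, 118, 115], [122, 117, 115], [125, 120, 119], [119, 114, 112], [90, 78, 60], [86, 63, 21], [124, 92, 33], [141, 105, 39], [156, 116, 45]]
-14 199 236 [ 0.5662 -0.1315  0.031 ] [ 0.5659 -0.1619  0.031 ]
14 196 233 [ 0.5873 -0.1292  0.031 ] [ 0.5877 -0.1595  0.031 ]
[ 0.57677718 -0.1452912   0.031     ]
w5 [[182, 137, 53], [178, 133, 51], [155, 118, 53], [138, 120, 95], [142, 138, 138], [141, 137, 136], [142, 137, 134], [143, 138, 135], [146, 141, 140], [139, 134, 132], [109, 94, 72], [118, 87, 32], [160, 119, 45], [174, 130, 51], [180, 136, 53]]
-14 193 229 [ 0.5638 -0.1319  0.031 ] [ 0.5682 -0.1612  0.031 ]
14 194 231 [ 0.585  -0.1293  0.031 ] [ 0.5902 -0.1594  0.031 ]
[ 0.57680811 -0.14542773  0.031     ]
```

The hole is at about (.5768,-.1457) and the punch is upright. I'll correct sideways and descend.

Emit:
move_arm --increments '[[[-0.0009,-0.0017,0],0],[[0,0,0.008],0],[[0,0,0.008],0],[[0,0,0.005],0],[[0,0,0.002],0],[[0,0,0],0],[[0,0,0],0],[[0,0,0],0]]'

```text
t: 8.8
eef_pos: [0.5763, -0.1457, 0.1117]
ee_rot: [0.0, 0.648, 0.762, 0.0]
contact_force: [-0.4, -1.3, -2.3]
opening: 0.163
grip_force: 68.7
```

```bash
python3 - <<'E'
from h import *
c=grab('side','side6');d=grab('scene','scene6');s=state();p=s['eef_pos'];print(p,s['contact_force'])
for t,c in(('side',c),('scene',d)):
    a=proj(c,(p[0],p[1],p[2]-.0524));b=proj(c,(p[0],p[1],p[2]-.0524-.025));h=proj(c,(.5768,-.1457,.031));print(t,a,b,h)
    u,v=b.round().astype(int); k=cv2.resize(c['image'][v-35:v+20,u-30:u+30],(400,366),interpolation=2)
    o=k if t=='side' else np.hstack([o,k])
cv2.imwrite('pics/c6.png',o[:,:,::-1])
E
```

```text
[ 0.57621001 -0.14568947  0.11155379] [-0.14590868  0.47246606 -2.27848694]
side [244.5693037  174.66140306] [244.87608533 181.23215769] [244.72395938 182.01942762]
scene [201.20401599 205.14093716] [202.33141465 211.38411477] [202.27927414 212.26067307]
```

Emit:
move_arm --increments '[[[0,0.0004,0.001],0],[[0,0,0.0005],0],[[0,0,0.0005],0],[[0,0,0],0],[[0,0,0],0],[[0,0,0],0]]'

```text
t: 9.5
eef_pos: [0.5765, -0.1456, 0.1093]
ee_rot: [0.0, 0.648, 0.762, 0.0]
contact_force: [-0.7, -0.1, -1.6]
opening: 0.159
grip_force: 68.7
```

Emit:
move_arm --increments '[[[0,0,0.0005],0],[[0,0,0.0005],0],[[0,0,0],0],[[0,0,0],0],[[0,0,0],0],[[0,0,0],0]]'

```text
t: 10.1
eef_pos: [0.5765, -0.1456, 0.1083]
ee_rot: [0.0, 0.648, 0.762, 0.0]
contact_force: [0.4, -0.6, -2.1]
opening: 0.164
grip_force: 68.7
```

Emit:
move_arm --increments '[[[0,0,0.0005],0],[[0,0,0.0005],0],[[0,0,0],0],[[0,0,0],0],[[0,0,0],0]]'

```text
t: 10.6
eef_pos: [0.5765, -0.1456, 0.1073]
ee_rot: [0.0, 0.648, 0.762, 0.0]
contact_force: [-0.6, -0.3, -0.1]
opening: 0.157
grip_force: 68.7
```

Emit:
move_arm --increments '[[[0,0,0.0005],0],[[0,0,0.0005],0],[[0,0,0],0],[[0,0,0],0],[[0,0,0],0]]'

```text
t: 11.1
eef_pos: [0.5765, -0.1456, 0.1063]
ee_rot: [0.0, 0.648, 0.762, -0.0]
contact_force: [0.0, 0.2, -0.9]
opening: 0.159
grip_force: 68.7
```

Emit:
move_arm --increments '[[[0,0,0.0005],0],[[0,0,0.0005],0],[[0,0,0],0],[[0,0,0],0],[[0,0,0],0]]'

```text
t: 11.6
eef_pos: [0.5765, -0.1456, 0.1053]
ee_rot: [-0.0, 0.648, 0.762, -0.0]
contact_force: [0.2, -0.3, -2.0]
opening: 0.162
grip_force: 68.7
```

```bash
python3 - <<'E'
from h import *
print(state()['eef_pos'],np.round(state()['contact_force'],1))
E
```

```text
[ 0.57646982 -0.14555659  0.10529824] [ 0.2 -0.3 -2. ]
```

Emit:
move_arm --increments '[[[0,0,0.0005],0],[[0,0,0.0005],0],[[0,0,0],0],[[0,0,0],0],[[0,0,0],0]]'

```text
t: 12.1
eef_pos: [0.5765, -0.1456, 0.1043]
ee_rot: [-0.0, 0.648, 0.762, 0.0]
contact_force: [-0.7, 0.1, -1.3]
opening: 0.156
grip_force: 68.7
```

Emit:
move_arm --increments '[[[0,0,0.0005],0],[[0,0,0.0005],0],[[0,0,0],0],[[0,0,0],0],[[0,0,0],0]]'

```text
t: 12.6
eef_pos: [0.5765, -0.1456, 0.1033]
ee_rot: [0.0, 0.648, 0.762, 0.0]
contact_force: [-0.2, 0.2, -2.2]
opening: 0.161
grip_force: 68.7
```

Emit:
move_arm --increments '[[[0,0,0.0005],0],[[0,0,0.0005],0],[[0,0,0],0],[[0,0,0],0],[[0,0,0],0]]'

```text
t: 13.1
eef_pos: [0.5765, -0.1456, 0.1023]
ee_rot: [-0.0, 0.648, 0.762, 0.0]
contact_force: [-0.2, 0.0, -1.4]
opening: 0.156
grip_force: 68.7
```

Emit:
move_arm --increments '[[[0,0,0.0005],0],[[0,0,0.0005],0],[[0,0,0],0],[[0,0,0],0],[[0,0,0],0]]'

```text
t: 13.6
eef_pos: [0.5765, -0.1456, 0.1013]
ee_rot: [0.0, 0.648, 0.762, 0.0]
contact_force: [0.3, 0.0, -2.6]
opening: 0.16
grip_force: 68.7
```

Emit:
move_arm --increments '[[[0,0,0.0005],0],[[0,0,0.0005],0],[[0,0,0],0],[[0,0,0],0],[[0,0,0],0]]'

```text
t: 14.1
eef_pos: [0.5765, -0.1456, 0.1003]
ee_rot: [-0.0, 0.648, 0.762, -0.0]
contact_force: [-0.1, 0.1, -1.4]
opening: 0.164
grip_force: 68.7
```

Emit:
move_arm --increments '[[[0,0,0.0005],0],[[0,0,0.0005],0],[[0,0,0],0],[[0,0,0],0],[[0,0,0],0]]'

```text
t: 14.6
eef_pos: [0.5765, -0.1456, 0.0993]
ee_rot: [0.0, 0.648, 0.762, -0.0]
contact_force: [-0.0, 0.3, -1.2]
opening: 0.157
grip_force: 68.7
```

Emit:
move_arm --increments '[[[0,0,0.0005],0],[[0,0,0.0005],0],[[0,0,0],0],[[0,0,0],0],[[0,0,0],0]]'

```text
t: 15.1
eef_pos: [0.5765, -0.1456, 0.0983]
ee_rot: [0.0, 0.648, 0.762, 0.0]
contact_force: [0.1, 0.1, -2.0]
opening: 0.159
grip_force: 68.7
```

Emit:
move_arm --increments '[[[0,0,0.0005],0],[[0,0,0.0005],0],[[0,0,0],0],[[0,0,0],0],[[0,0,0],0]]'

```text
t: 15.6
eef_pos: [0.5765, -0.1456, 0.0974]
ee_rot: [0.0, 0.648, 0.762, 0.0]
contact_force: [0.5, 0.8, -0.8]
opening: 0.161
grip_force: 68.7
```

Emit:
move_arm --increments '[[[0,0,0.0005],0],[[0,0,0.0005],0],[[0,0,0],0],[[0,0,0],0],[[0,0,0],0]]'

```text
t: 16.1
eef_pos: [0.5765, -0.1456, 0.0964]
ee_rot: [0.0, 0.648, 0.762, 0.0]
contact_force: [0.5, 0.9, 1.8]
opening: 0.162
grip_force: 68.7
```

```bash
python3 - <<'E'
from h import *
s=state();print(s['eef_pos'],np.round(s['contact_force'],1))
c=grab('side','side7');d=grab('scene','scene7');w=grab('wrist','wrist7');p=s['eef_pos']
for t,c in(('side',c),('scene',d),('w',w)):
    a=proj(c,(p[0],p[1],p[2]-.0524));h=proj(c,(.5768,-.1457,.031));print(t,a,h)
    if t=='w': k=cv2.resize(c['image'][140:330,180:380],(421,400))
    else:
        u,v=h.round().astype(int); k=cv2.resize(c['image'][v-35:v+15,u-25:u+25],(400,400) if 0 else (189,400)) if 0 else cv2.resize(c['image'][v-25:v+15,u-19:u+19],(189,200),interpolation=2)
        k=np.vstack([k,np.zeros((200,189,3),np.uint8)])
    o=k if t=='side' else np.hstack([o,k])
cv2.imwrite('pics/c7.png',o[:,:,::-1])
E
```

```text
[ 0.5765418  -0.14558522  0.09636139] [0.5 0.9 1.8]
side [244.63980617 178.68301227] [244.72395938 182.01942762]
scene [201.80809456 209.04464756] [202.27927414 212.26067307]
w [280.31956955 232.85485379] [280.68682964 226.80520873]
```

View pics/c7.png

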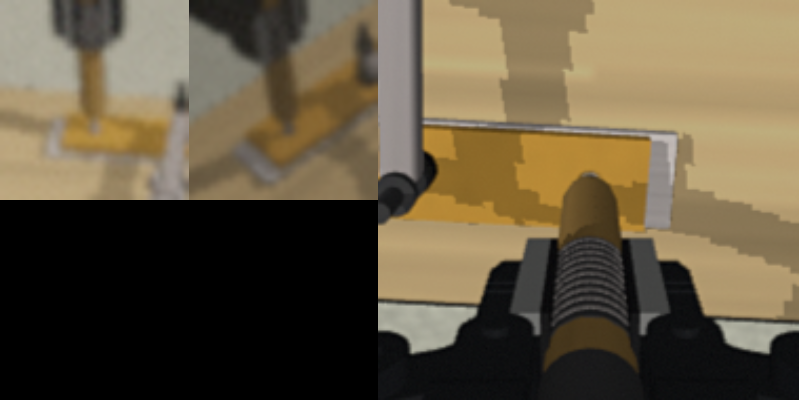

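The point stands in the hole on the blank: first contact came at TCP z ≈ 0.097, and a rod of at least 20 mm cannot be on the bar at that height. Now I'll press.

Emit:
move_arm --increments '[[[0,0,0.0005],0],[[0,0,0.0005],0],[[0,0,0.0005],0],[[0,0,0.0005],0],[[0,0,0.0005],0],[[0,0,0.0005],0],[[0,0,0.0005],0],[[0,0,0.0005],0],[[0,0,0],0],[[0,0,0],0]]'

```text
t: 17.25
eef_pos: [0.5766, -0.1456, 0.0928]
ee_rot: [0.0, 0.648, 0.762, 0.0]
contact_force: [-0.9, -1.1, 6.1]
opening: 0.16
grip_force: 68.9
```

Emit:
move_arm --increments '[[[0,0,0.0005],0],[[0,0,0],0],[[0,0,0],0]]'

```text
t: 17.55
eef_pos: [0.5766, -0.1456, 0.0924]
ee_rot: [0.0, 0.648, 0.762, 0.0]
contact_force: [-0.9, -0.4, 5.8]
opening: 0.161
grip_force: 69.0
```

Emit:
move_arm --increments '[[[0,0,0.0003],0],[[0,0,0],0],[[0,0,0],0]]'

```text
t: 17.85
eef_pos: [0.5767, -0.1456, 0.0921]
ee_rot: [0.0, 0.648, 0.762, 0.0]
contact_force: [-1.0, -0.2, 6.7]
opening: 0.158
grip_force: 69.0
```

Emit:
move_arm --increments '[[[0,0,0.0004],0],[[0,0,0],0],[[0,0,0],0]]'

```text
t: 18.15
eef_pos: [0.5767, -0.1457, 0.0917]
ee_rot: [0.0, 0.648, 0.762, 0.0]
contact_force: [-1.1, -0.1, 6.9]
opening: 0.161
grip_force: 69.1
```

Emit:
move_arm --increments '[[[0,0,0.0004],0],[[0,0,0],0],[[0,0,0],0]]'

```text
t: 18.45
eef_pos: [0.5767, -0.1457, 0.0914]
ee_rot: [0.0, 0.648, 0.762, 0.0]
contact_force: [-1.4, -0.2, 6.6]
opening: 0.161
grip_force: 69.1
```

Emit:
move_arm --increments '[[[0,0,0.0003],0],[[0,0,0],0],[[0,0,0],0]]'

```text
t: 18.75
eef_pos: [0.5767, -0.1456, 0.0911]
ee_rot: [0.0, 0.648, 0.762, 0.0]
contact_force: [-1.0, 0.9, 8.1]
opening: 0.16
grip_force: 69.2
```

Emit:
move_arm --increments '[[[0,0,0.0003],0],[[0,0,0],0],[[0,0,0],0]]'

```text
t: 19.05
eef_pos: [0.5767, -0.1456, 0.0909]
ee_rot: [0.0, 0.648, 0.762, 0.0]
contact_force: [-1.4, 0.5, 8.4]
opening: 0.157
grip_force: 69.3
```

Emit:
move_arm --increments '[[[0,0,0.0003],0],[[0,0,0],0],[[0,0,0],0]]'

```text
t: 19.35
eef_pos: [0.5767, -0.1457, 0.0906]
ee_rot: [0.0, 0.648, 0.762, 0.0]
contact_force: [-1.3, 0.3, 8.5]
opening: 0.164
grip_force: 69.3
```

Emit:
move_arm --increments '[[[0,0,0.0003],0],[[0,0,0],0],[[0,0,0],0]]'

```text
t: 19.65
eef_pos: [0.5767, -0.1457, 0.0903]
ee_rot: [0.0, 0.648, 0.762, 0.0]
contact_force: [-1.4, 0.6, 8.0]
opening: 0.162
grip_force: 69.3
```

Emit:
move_arm --increments '[[[0,0,0.0003],0],[[0,0,0],0],[[0,0,0],0]]'

```text
t: 19.95
eef_pos: [0.5767, -0.1456, 0.0899]
ee_rot: [0.0, 0.648, 0.762, 0.0]
contact_force: [-1.0, 0.1, 7.1]
opening: 0.164
grip_force: 69.3
```

Emit:
move_arm --increments '[[[0,0,0.0003],0],[[0,0,0],0],[[0,0,0],0]]'

```text
t: 20.25
eef_pos: [0.5767, -0.1456, 0.0895]
ee_rot: [0.0, 0.648, 0.762, 0.0]
contact_force: [-1.0, -0.2, 6.8]
opening: 0.156
grip_force: 69.3
```

Emit:
move_arm --increments '[[[0,0,0.0002],0],[[0,0,0],0],[[0,0,0],0]]'

```text
t: 20.55
eef_pos: [0.5766, -0.1456, 0.0891]
ee_rot: [0.0, 0.648, 0.762, 0.0]
contact_force: [-0.5, 1.0, 5.8]
opening: 0.16
grip_force: 69.2
```

Emit:
move_arm --increments '[[[0,0,0.0002],0],[[0,0,0],0],[[0,0,0],0]]'

```text
t: 20.85
eef_pos: [0.5765, -0.1456, 0.0884]
ee_rot: [-0.0, 0.648, 0.762, 0.0]
contact_force: [0.4, -0.3, 3.0]
opening: 0.159
grip_force: 69.2
```

The load peaked at about 10 N and then dropped to about 4.6 N, so the spring has snapped. I'll lift off and carry the punch back.

Emit:
move_arm --increments '[[[0,0,-0.002],0],[[0,0,-0.004],0],[[0,0,-0.008],0],[[0,0,-0.015],0],[[0,0,-0.025],0],[[0,0,-0.03],0],[[0,0,-0.03],0],[[0,0,-0.025],0],[[0,0,-0.016],0],[[0,0,0],0],[[0,0,0],0]]'

```text
t: 21.95
eef_pos: [0.5765, -0.1456, 0.2434]
ee_rot: [-0.0, 0.648, 0.762, -0.0]
contact_force: [-0.6, 0.6, -2.3]
opening: 0.157
grip_force: 68.7
```

Emit:
move_arm --increments '[[[0.025,0.004,0],0],[[0.035,0.005,0],0],[[0.045,0.0065,0],0],[[0.045,0.0065,0],0],[[0.045,0.0065,0],0],[[0.045,0.0065,0],0],[[0.045,0.0065,0],0],[[0.04,0.006,0],0],[[0.025,0.004,0],0],[[0.014,0.0007,0],0],[[0,0,0],0],[[0,0,0],0]]'

```text
t: 23.15
eef_pos: [0.5691, 0.2213, 0.2429]
ee_rot: [-0.0, 0.648, 0.762, -0.001]
contact_force: [-0.0, 0.5, -1.0]
opening: 0.153
grip_force: 68.7
```

```bash
python3 - <<'E'
from h import *
from scipy.spatial.transform import Rotation as R
s=state();p=s['eef_pos'];q=s['ee_rot'];r=R.from_quat([q[1],q[2],q[3],q[0]]).as_matrix()
print(p,s['contact_force'],r.T@(np.array([.5693,.2220,.0844])-p))
c=grab('wrist','w8');zb=p[2]-.0524;b=np.array([p[0],p[1],zb]);print(proj(c,b+.007*r[:,0]),proj(c,(.5693,.222,.065)))
im=c['image'].astype(int)
for v in range(160,250,5): print(v,[tuple(im[v,u]) for u in(262,271,280,289,298)])
E
```

```text
[0.56911674 0.22134543 0.24290712] [-0.03789125  0.46187971 -0.99751887] [0.00071043 0.00045366 0.15850633]
[280.38016502 222.00923105] [280.8687278  191.55519794]
160 [(np.int64(105), np.int64(90), np.int64(75)), (np.int64(102), np.int64(85), np.int64(69)), (np.int64(90), np.int64(72), np.int64(56)), (np.int64(91), np.int64(73), np.int64(58)), (np.int64(89), np.int64(69), np.int64(55))]
165 [(np.int64(70), np.int64(46), np.int64(28)), (np.int64(72), np.int64(48), np.int64(31)), (np.int64(69), np.int64(44), np.int64(29)), (np.int64(71), np.int64(47), np.int64(30)), (np.int64(71), np.int64(45), np.int64(28))]
170 [(np.int64(125), np.int64(82), np.int64(52)), (np.int64(122), np.int64(80), np.int64(50)), (np.int64(129), np.int64(84), np.int64(54)), (np.int64(129), np.int64(85), np.int64(53)), (np.int64(124), np.int64(81), np.int64(51))]
175 [(np.int64(126), np.int64(82), np.int64(52)), (np.int64(122), np.int64(79), np.int64(50)), (np.int64(129), np.int64(85), np.int64(55)), (np.int64(129), np.int64(84), np.int64(53)), (np.int64(124), np.int64(82), np.int64(52))]
180 [(np.int64(125), np.
[... 2483 characters left out ...]
0), np.int64(50))]
235 [(np.int64(129), np.int64(84), np.int64(53)), (np.int64(104), np.int64(80), np.int64(43)), (np.int64(83), np.int64(64), np.int64(33)), (np.int64(66), np.int64(51), np.int64(26)), (np.int64(123), np.int64(81), np.int64(51))]
240 [(np.int64(129), np.int64(85), np.int64(55)), (np.int64(103), np.int64(80), np.int64(42)), (np.int64(83), np.int64(65), np.int64(34)), (np.int64(66), np.int64(51), np.int64(27)), (np.int64(92), np.int64(60), np.int64(38))]
245 [(np.int64(129), np.int64(84), np.int64(52)), (np.int64(101), np.int64(78), np.int64(41)), (np.int64(83), np.int64(64), np.int64(33)), (np.int64(67), np.int64(52), np.int64(26)), (np.int64(93), np.int64(61), np.int64(38))]
```

```bash
python3 - <<'E'
from h import *
c=load('w8');im=c['image'].astype(int)[175:214,255:305]
m=((im[:,:,0]<100)|(im[:,:,2]>80)).astype(np.uint8);n,_,st,ce=cv2.connectedComponentsWithStats(m)
for s,k in zip(st[1:],ce[1:]):
    if s[4]>30:
        u,v=255+s[0]+(s[2]-1)/2,175+s[1]+(s[3]-1)/2; print(s,u,v,plane(c,u,v,.065))
E
```

```text
[ 15   8  20  19 297] 279.5 192.0 [0.56803822 0.22134285 0.065     ]
```

Emit:
move_arm --increments '[[[0.0005,-0.0007,0],0],[[0,0,0.02],0],[[0,0,0.03],0],[[0,0,0.03],0],[[0,0,0.02],0],[[0,0,0.015],0],[[0,0,0.008],0],[[0,0,0.004],0],[[0,0,0],0],[[0,0,0],0]]'

```text
t: 24.2
eef_pos: [0.569, 0.2226, 0.1175]
ee_rot: [0.0, 0.648, 0.762, 0.001]
contact_force: [0.1, -0.0, -1.2]
opening: 0.157
grip_force: 68.7
```

Emit:
move_arm --increments '[[[-0.0007,-0.0008,-0.001],0],[[0,0,0],0],[[0,0,0.002],0],[[0,0,0.002],0],[[0,0,0.002],0],[[0,0,0],0],[[0,0,0],0]]'

```text
t: 24.9
eef_pos: [0.5678, 0.2216, 0.1113]
ee_rot: [-0.0, 0.648, 0.762, -0.0]
contact_force: [-0.2, 0.1, -1.4]
opening: 0.159
grip_force: 68.7
```

Entered cleanly, with no side force.

Emit:
move_arm --increments '[[[0,0.0003,0.003],0],[[0,0,0.004],0],[[0,0,0.004],0],[[0,0,0.004],0],[[0,0,0.003],0],[[0,0,0.002],0],[[0,0,0],0],[[0,0,0],0]]'

```text
t: 25.7
eef_pos: [0.5681, 0.2217, 0.0915]
ee_rot: [0.0, 0.648, 0.762, 0.0]
contact_force: [-0.3, 0.7, -1.9]
opening: 0.159
grip_force: 68.7
```

Emit:
move_arm --increments '[[[0,0,0.002],0],[[0,0,0.001],0],[[0,0,0.001],0],[[0,0,0],0],[[0,0,0],0]]'

```text
t: 26.2
eef_pos: [0.5681, 0.2217, 0.0875]
ee_rot: [-0.0, 0.648, 0.762, 0.0]
contact_force: [0.3, 0.2, -1.9]
opening: 0.156
grip_force: 68.7
```

Emit:
move_arm --increments '[[[0,0,0.001],0],[[0,0,0.001],0],[[0,0,0],0],[[0,0,0],0],[[0,0,0],0]]'

```text
t: 26.7
eef_pos: [0.5681, 0.2217, 0.0855]
ee_rot: [0.0, 0.648, 0.762, 0.0]
contact_force: [-0.3, 0.3, -1.5]
opening: 0.164
grip_force: 68.7
```

Emit:
move_arm --increments '[[[0,0,0.0005],0],[[0,0,0.0005],0],[[0,0,0],0],[[0,0,0],0]]'

```text
t: 27.1
eef_pos: [0.5681, 0.2217, 0.0845]
ee_rot: [-0.0, 0.648, 0.762, -0.0]
contact_force: [-0.3, 0.4, -0.7]
opening: 0.161
grip_force: 68.7
```

Emit:
move_arm --increments '[[[0,0,0.0004],0],[[0,0,0],0],[[0,0,0],0]]'

```text
t: 27.4
eef_pos: [0.5682, 0.2217, 0.0844]
ee_rot: [0.0, 0.648, 0.762, 0.0]
contact_force: [-0.6, 0.6, 2.4]
opening: 0.166
grip_force: 69.0
```

Emit:
move_arm --increments '[[[0,0,0],0],[[0,0,0],0],[[0,0,0],0],[[0,0,0],0],[[0,0,0],0],[[0,0,0],0],[[0,0,0],0],[[0,0,0],0]]' --grip 0

```text
t: 28.2
eef_pos: [0.5681, 0.2217, 0.0841]
ee_rot: [0.0, 0.648, 0.762, 0.0]
contact_force: [-0.1, 0.0, -0.2]
opening: 0.994
grip_force: 0.0
```

Emit:
move_arm --increments '[[[0,0,-0.01],0],[[0,0,-0.02],0],[[0,0,-0.03],0],[[0,0,-0.03],0],[[0,0,-0.03],0],[[0,0,-0.02],0],[[0,0,-0.01],0],[[0,0,0],0],[[0,0,0],0],[[0,0,0],0]]'

```text
t: 29.2
eef_pos: [0.5678, 0.2216, 0.2326]
ee_rot: [-0.001, 0.648, 0.762, -0.001]
contact_force: [-0.3, 0.5, 0.8]
opening: 1.0
grip_force: 0.0
```

```bash
python3 - <<'E'
from h import *
from scipy.spatial.transform import Rotation as R
s=state();print(s['eef_pos'],s['opening'])
c=grab('wrist','w9');c2=grab('side','side9');c0=load('side0')
im=c['image'];u,v=proj(c,(.5685,.222,.144)).round().astype(int);print(u,v)
h=cv2.cvtColor(im,cv2.COLOR_RGB2HSV)[v-40:v+40,u-40:u+40]
m=((h[:,:,2]<75)&(h[:,:,1]<80)).astype(np.uint8);n,_,st,ce=cv2.connectedComponentsWithStats(m)
for a,k in zip(st[1:],ce[1:]):
    if a[4]>60: print(a,a[4],plane(c,k[0]+u-40,k[1]+v-40,.144))
for n in('side','scene'):
    a=load(n+'0')['image'].astype(int); b=(c2 if n=='side' else grab('scene','scene9'))['image'].astype(int)
    y,x=(205,185) if n=='side' else(250,240)
    d=abs(a-b).max(2)[y:y+100,x:x+80]; yy,xx=np.where(d>40); print(n,len(yy),(yy.min()+y,yy.max()+y,xx.min()+x,xx.max()+x) if len(yy) else '')
x=np.hstack([cv2.resize(im[v-60:v+100,u-80:u+80],(400,400)),cv2.resize(c2['image'][210:300,185:245],(267,400),interpolation=2)]);cv2.imwrite('pics/c9.png',x[:,:,::-1])
E
```

```text
[0.56776478 0.22155456 0.23261796] 1.0003906501339273
282 216
[ 28  14  23  38 587] 587 [0.56763702 0.22596051 0.144     ]
side 67 (np.int64(205), np.int64(224), np.int64(213), np.int64(258))
scene 439 (np.int64(250), np.int64(273), np.int64(272), np.int64(302))
```

View pics/c9.png

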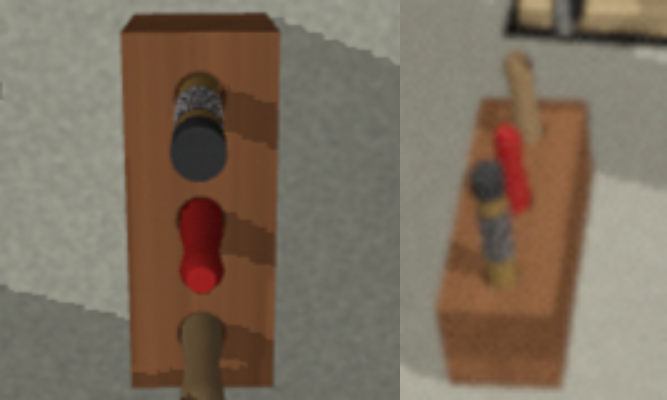

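The punch stands home and upright in its own hole, with its cap at crop (199,150). The ledge contact was felt at the same height as before. The scriber and file are undisturbed, and the gripper is clear.

```bash
python3 -c "
from workcell import finish_job; print(finish_job())"
```

```text
the job is handed in; nothing more can be done
None
```

The blank has been punched through the pattern hole with a single spring snap (read from the load falling from about 10 N to about 4.6 N; I did not look at the mark itself), the punch is back home in its own hole, and the job is handed in at about 29 s.

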